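# Switch the selector valve from park to the beaker's outlet

## Robot

A 6-joint arm with a two-finger parallel gripper is mounted at the origin on a cart in front of the work surface, level with it; the furniture and walls round the work are solid. World frame = base frame: x ahead of the robot, y to its left, z up, the work surface at z = 0. Lengths are in mm, angles in rad, forces in N, time in s.
With the tool pointing down it reaches from about 275 to 750 mm from the base axis. Payload 10.2 kg.
Tool frame: the origin (TCP) lies midway between the tips of the shut fingers; the grasp point (between the pads) lies 19 mm behind it (env.pinch_z is the distance from the TCP to the grasp point, in mm); z points along the fingers, y is the line along which they close (so a half turn about z gives the same grasp; the last joint's range is limited). The gripper opens to 88 mm and grips with 3 to 60 N. Pads are 18 mm wide; open, the fingers measure 123 mm over their backs; the gripper's body (75 mm by 187 mm) begins 45 mm behind the grasp point.
Start: joints at [1.027, 0.313, 1.498, -0, 1.331, -0.223], TCP at [165.559, 498.218, 238.72] pointing down, gripper open.
Joint ranges: [-2.94, 2.94], [-0.97, 2.17], [0.19, 2.56], [-1.23, 4.37], [0.02, 3.11], [-2.88, 2.88]. Speed limits (rad/s): [2.39, 2.39, 3.01, 3.14, 3.14, 3.14].

## Interface

Orientations are given as a unit quaternion [x, y, z, w].
In Python, from bench import env, vision gives the robot as it stands.
- The arm moves only by the shell command python3 -m jog 'ROWS' [OPENING]. ROWS is JSON, a list of rows, each an object with "xyz": the shift along the tool's x, y, z in mm, a list of three; "angular": the turn, a rotation vector about the tool's x, y, z in rad, a list of three. In form: [{"xyz": [tx, ty, tz], "angular": [rx, ry, rz]}, ...]. A call has 1 to 20 rows; each row is the pose to reach, as a shift and turn from the pose commanded when the call began, along the tool's axes at that moment; what a row does not reach only later rows make up. A row lasts 1/8 s, in which the tool goes at most 62.5 mm and 10.7 degrees, less where a joint would pass 70% of its speed; a pose out of reach is approached as far as the arm can. A call with a gripper value outside its range is refused whole. OPENING is the closure, from 0 (fully open) to 1 (shut), set as the call begins (- or left out, the last holds). The fingers move at their own pace and stop on an object; the grip force is fixed at half the most. Time passes only in rows, so rows that repeat a pose let the fingers close. It gives the time, the measured TCP pose, the force, the opening and the grip force at its end, in the units of the state.
- env.state(): the state, without advancing time (a new reading comes with each control period).
- vision.read_camera(name): name is "scene" or "top" or "wrist"; returns a dict with "img" (384x512x3 uint8, red, green, blue), "range_z" (384x512 float32, mm along the optical axis (not along the pixel's ray), 0 where there is no reading), "fovy" (degrees; the focal length in pixels is half the picture's height over the tangent of half this angle, whatever the lens; pixels are square), "cx", "cy" (the principal point, pixels), "eye" and "rotation" of the camera in the world; the wrist camera has in their place "hand_eye" (4x4, takes a point from camera to tool coordinates, whose origin is the TCP and whose axes are the flange's). Camera axes: x right, y up, looking along -z (the intrinsics and any distortion apply to the point x, -y, -z); pixel columns grow to the right and rows downward; lengths in mm; the calibration is good to about 2 mm. A picture is of the moment at which its call begins: read the wrist's pose just before it.
- env.hand_in(): hands the job in; it is judged then, once.
The state is a dict: "time": time; "joint_pos": joint angles; "qvel": joint speeds; "joint_efforts": joint torques, N m; "position": TCP position; "tcp_rot": TCP orientation; "force": force on the tool from outside, world axes, zero at the start; "wrist_torque": the same for the moment, N m; "width": finger opening in mm; "grip_force": force on a finger pad.
Only numpy, scipy, OpenCV 4.12 (cv2) and the standard library are available. Lean on these libraries where they do the work, as an engineer would, in place of code of your own. Each camera call takes 0.05 s, during which the arm holds its last target. There are 200 camera calls.

## Task

The small selector valve on the worktop is parked, its knob half down in the shallow park recess. Pull the sprung knob up, turn it to the outlet spout that stands over the glass beaker (not the one over the petri dish) and let it snap fully down into that outlet's deeper notch, then let go. The notch may lie some degrees to either side of the spout, so feel for it gently: do not wrench the pin against the notches or haul the knob against its upper stop, and leave the vessels and the things around standing where they are.

Things in the scene. Friction and masses are not known exactly. Their poses are not given: they have to be found in the camera images.
- valve: selector valve, fixed: aluminium foot 110 x 120 x 12 mm, white column with collar 100 mm across, its flat top at 100 mm; knob on top. Origin on the knob's axis at worktop height, z up. Its x axis points from the short inlet pipe (64 mm out at -x) to between the two steel spouts, which leave the column 55 degrees left (+y) and right (-y) of x and end 115 mm from the axis.
- spout_left (a point): mouth of the spout at +55 degrees, 115 mm from the knob's axis, 78 mm above the worktop (the beaker, 70 mm tall, passes under it).
- spout_right (a point): mouth of the spout at -55 degrees, 115 mm from the knob's axis, 78 mm above the worktop.
- knob_grip (a point): point on the knob's axis inside its grip, 139 mm above the worktop when the knob is down; moves with it. The grip is an upright black bar 58 mm long (this point's x axis, where the knob points), 16 mm wide (y), 34 mm tall: top 14 mm above this point, foot 20 mm below, on a black disc 94 mm across. A beak on the disc's rim and a white line on the bar show the direction.
- pointer_aim (a point): a point in the air 115 mm from the knob's axis in the direction the knob points, 39 mm below knob_grip: it is over the vessel's centre when the knob points straight at it.
- knob_turn (a joint): turn of the knob about the vertical in rad, positive anticlockwise from above: 0 along the valve's x axis, +0.96 (55 degrees) straight at the left spout, -0.96 at the right one. Ends at +-1.75. Turns easily (0.03 N m) when lifted. Starts within +-0.1, in the park recess.
- knob_lift (a joint): how far the knob is up, m: 0 only when fully down in an outlet notch (8 mm deep). The park recess is just 4 mm deep: it starts there, at 3 to 4 mm. A spring pulls it down (6 N at 0, 0.2 N more per mm, plus about 1.5 N of weight). Above 8 mm the pin is clear of the index plate and the knob turns; hard upper stop at 12 mm. Let go, it rests at 7 to 8 mm on plain plate and snaps to 0 in a notch.
- selector_knob: the knob: disc, grip bar, beak and, hidden under the disc, its flat-ended index pin, 6 mm thick, 38 mm from the axis below the beak. Origin on the axis, 100 mm above the worktop when down; axes as knob_grip. Forces of the pin on the notches, or of the knob on its upper stop, must stay below 30 N.
- index_seat: hidden under the knob: fixed seat carrying a steel index plate, clamped by hand up to 20 degrees either way off the spouts (not measured: feel for it). Plate, each side of its middle: shallow park recess to 31 degrees, plain plate, the outlet's notch at 55 (pin has 2.4 degrees of play each way), plain plate. So from 78 degrees of knob_turn back towards park, the knob first drops at the notch.
- beaker: empty glass beaker, 53 mm diameter, 70 mm tall, loose, origin at the centre of its foot; stands under one of the spouts (within 6 mm).
- dish: petri dish, 59 mm diameter, 15 mm high, loose, origin at the centre of its foot; stands under the other spout.
- bottle: small capped reagent bottle, 43 mm diameter, 82 mm tall, loose bystander at the left, origin at the centre of its foot.
- vial: small capped vial, 23 mm diameter, 40 mm tall, loose bystander near the front edge at the right, origin at the centre of its foot.
Mind the look-alikes: they are no part of the job. Leave any green look-alike of the dish alone.

How it is judged (in metres and radians):
On the way, in this order (a step that is already met when the one before it is completed fails the run):
1. the knob is pulled up clear of the park recess (more than 8 mm) (value of joint knob_lift above 0.008 m), for 0.1 s.
2. the knob has snapped down into the notch of the beaker's outlet (value of joint knob_lift below 0.002 m and horizontal distance between pointer_aim and beaker below 0.06 m), for 0.2 s.
At the end, for the whole second after the job is handed in: The knob is down in the notch of the outlet over the beaker (lift under 2 mm, the point 115 mm out along its pointer less than 60 mm from the beaker's centre), and the beaker and dish stand upright (within 6 degrees) (all of step 2 and angle between each of beaker, dish's own z axis and vertical below 0.1 rad); the robot touches nothing.
It fails at once if the knob's pin or flange is forced against the index plate or upper stop with more than 30 N (contact force between selector_knob and index_seat above 30 N).
It fails at once if the beaker, the dish, the bottle or the vial is shifted by more than 20 mm (distance of any of beaker, dish, bottle, vial from where it was at the start of the episode above 0.02 m).
It also fails if it takes over 67 s, if anything falls off the work surface, if the arm or the gripper's body presses on something with over 40 N, if the wrist force passes 120 N, or if a joint passes its speed limit or range.

## Working session

There is one attempt and no reset: what is moved stays moved. The work goes in short steps, Python scripts to look and compute and a shell command to move; the robot and the scene stay as the last step left them, time stands still between calls to the robot, and variables do not carry over. Pictures are saved under pics/ and viewed, at most 10 in all, crops included, and the job is handed in when it is done.

```bash
ls; mkdir -p pics
python3 - <<'E'
from bench import env, vision
import cv2, numpy as np
print(env.state(), env.pinch_z)
ims=[]
for n in ("scene","top"):
    c=vision.read_camera(n); np.savez(f'pics/{n}.npz',**c)
    print(n,{k:v for k,v in c.items() if k not in('img','range_z')})
    cv2.imwrite(f'pics/{n}.png',c['img'][...,::-1])
E
```

```text
pics
{'time': 0.0, 'joint_pos': array([ 1.02659264e+00,  3.13421021e-01,  1.49841800e+00,  1.24756920e-05,
        1.33097641e+00, -2.23387806e-01]), 'qvel': array([-0.00094524,  0.00067695,  0.00080947,  0.0002805 , -0.0009635 ,
        0.00080096]), 'joint_efforts': array([-9.26054818e-04, -4.02214694e+01, -2.52268893e+01,  6.93763071e-02,
        3.53995292e-02, -1.09334028e-04]), 'position': array([165.43166042, 498.00649794, 238.18307557]), 'tcp_rot': array([ 1.59722361e-01,  9.87161787e-01, -5.64641054e-04, -2.34547499e-04]), 'force': array([ 0.01753176, -0.21862227,  0.35391983]), 'wrist_torque': array([0.01131621, 0.00734535, 0.04155494]), 'grip_force': 0.0, 'width': 88.2414932042078} 18.700000000000003
scene {'fovy': 52.00869967447351, 'cx': 252.05885624339982, 'cy': 188.083518788295, 'eye': array([  87.74635212, -811.14760194,  654.77136823]), 'rotation': array([ 0.47784303, -0.15074115, -0.27355551,  0.82104234])}
top {'fovy': 56.35146406426914, 'cx': 245.6245569527046, 'cy': 192.16722963002155, 'eye': array([ 476.91652251,  -33.10765646, 1014.29596934]), 'rotation': array([-0.05026268,  0.05650418,  0.7132343 , -0.69683411])}
```

View pics/scene.png

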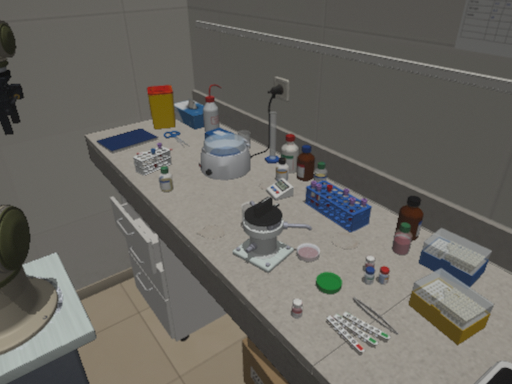

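View pics/top.png

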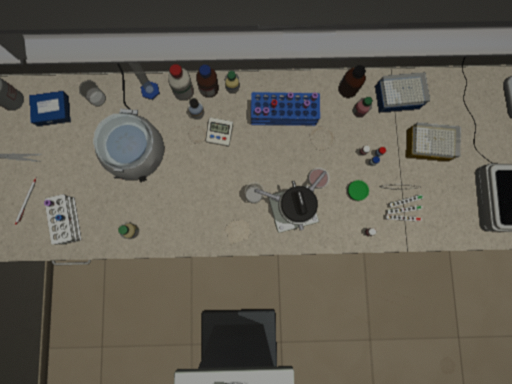

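The scene view has the valve at (265,230), a pinkish dish at (308,252), a green look-alike dish at (329,283) and a clear glass at about (250,212). The top view shows the knob at (298,204), a glass ring under the left spout at (253,193), the pink dish under the right spout at (318,178) and the green dish at (358,190), apart from the valve. The big bath at (127,145) and the other bottles are no part of the job. Next I'll take one close crop and measure.

```bash
cat > h.py <<'E'
import numpy as np, cv2
from scipy.spatial.transform import Rotation as R
def K(c):
    return 192/np.tan(np.radians(c['fovy'])/2)
def rays(c,u,v):
    f=K(c); d=np.stack([(np.asarray(u)-c['cx'])/f,-(np.asarray(v)-c['cy'])/f,-np.ones(np.shape(u))],-1)
    return d
def pose(c,st=None):
    if 'eye' in c: return R.from_quat(c['rotation']).as_matrix(),np.asarray(c['eye'])
    T=R.from_quat(st['tcp_rot']).as_matrix(); H=c['hand_eye']
    return T@H[:3,:3], T@H[:3,3]+st['position']
def cloud(c,st=None):
    v,u=np.mgrid[:384,:512]; M,e=pose(c,st)
    return (rays(c,u,v)*c['range_z'][...,None].astype(float))@M.T+e
def onplane(c,u,v,z,st=None):
    M,e=pose(c,st); d=rays(c,u,v)@M.T
    return e+d*((z-e[2])/d[...,2])[...,None]
E
python3 - <<'E'
from h import *
c=dict(np.load('pics/top.npz')); im=c['img']
crop=im[150:250,225:385]; cv2.imwrite('pics/topcrop.png',cv2.resize(crop,None,fx=5,fy=5,interpolation=cv2.INTER_CUBIC)[...,::-1])
P=cloud(c)
for u,v in [(298,204),(290,215),(253,193),(318,178),(322,176),(358,190),(370,231),(280,226),(312,222),(128,230),(240,220)]: print((u,v),P[v,u].round(),im[v,u])
g=im.max(2); hz=P[...,2]
m=((g<60)&(hz>85)&(hz<130)).astype(np.uint8); m[:, :260]=0; m[:,340:]=0; m[:160]=0;m[235:]=0
ys,xs=np.nonzero(m); print(len(xs),P[m>0].mean(0),xs.min(),xs.max(),ys.min(),ys.max())
(cx,cy),r=cv2.minEnclosingCircle(np.stack([xs,ys],1).astype(np.float32));print(cx,cy,r,onplane(c,cx,cy,112.))
E
```

```text
(298, 204) [ 577. -169.  148.] [22 21 19]
(290, 215) [ 553. -152.  122.] [40 40 38]
(253, 193) [624. -64.  29.] [134 132 127]
(318, 178) [ 650. -233.   94.] [95 93 93]
(322, 176) [ 655. -244.   93.] [114 114 114]
(358, 190) [ 628. -361.   17.] [ 29 107  42]
(370, 231) [ 511. -377.   42.] [163 165 160]
(280, 226) [ 532. -137.   17.] [139 139 137]
(312, 222) [ 541. -227.   13.] [153 155 148]
(128, 230) [527. 267.  70.] [44 47 34]
(240, 220) [552. -26.  -2.] [142 133 117]
849 [ 580.27395058 -174.00075078  121.30138981] 281 316 186 221
298.7887268066406 203.31689453125 18.463346481323242 [ 582.56415149 -176.90667629  112.        ]
```

View pics/topcrop.png

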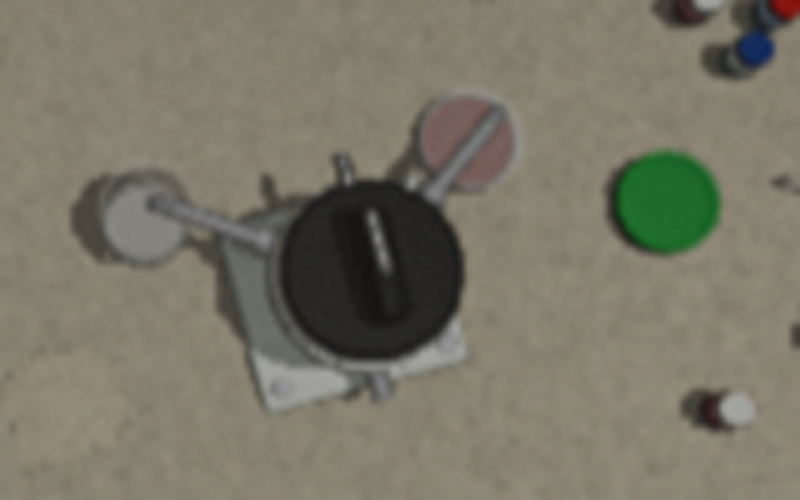

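The crop confirms the layout. A clear glass vessel with a shadow stands under the left spout, mouth at px (256,191). The pink dish is under the right one, and the green look-alike is off to the side. The knob points about 14° left of +x and the beaker is on the left (+55°). I'll move above the knob with the fingers across the bar.

```bash
python3 -m jog '[{"xyz":[-608,-509,0],"angular":[0,0,2.576]},{"xyz":[-608,-509,0],"angular":[0,0,2.576]},{"xyz":[-608,-509,0],"angular":[0,0,2.576]},{"xyz":[-608,-509,0],"angular":[0,0,2.576]},{"xyz":[-608,-509,0],"angular":[0,0,2.576]},{"xyz":[-608,-509,0],"angular":[0,0,2.576]},{"xyz":[-608,-509,0],"angular":[0,0,2.576]},{"xyz":[-608,-509,0],"angular":[0,0,2.576]},{"xyz":[-608,-509,0],"angular":[0,0,2.576]},{"xyz":[-608,-509,0],"angular":[0,0,2.576]},{"xyz":[-608,-509,0],"angular":[0,0,2.576]},{"xyz":[-608,-509,0],"angular":[0,0,2.576]},{"xyz":[-608,-509,0],"angular":[0,0,2.576]},{"xyz":[-608,-509,0],"angular":[0,0,2.576]},{"xyz":[-608,-509,0],"angular":[0,0,2.576]},{"xyz":[-608,-509,0],"angular":[0,0,2.576]},{"xyz":[-608,-509,0],"angular":[0,0,2.576]},{"xyz":[-608,-509,0],"angular":[0,0,2.576]}]' 0
cat > look.py <<'E'
import sys
from bench import env, vision
from h import *
def look(name=None):
    st=env.state(); c=vision.read_camera('wrist'); P=cloud(c,st)
    if name: cv2.imwrite(f'pics/{name}.png',c['img'][...,::-1])
    return st,c,P
def bar(P,lo=140,hi=175,cen=(582,-177)):
    m=(P[...,2]>lo)&(P[...,2]<hi)&(np.hypot(P[...,0]-cen[0],P[...,1]-cen[1])<45)
    q=P[m]; (cx,cy),(w,h),a=cv2.minAreaRect(q[:,:2].astype(np.float32))
    b=cv2.boxPoints(((cx,cy),(w,h),a)); e=max([b[1]-b[0],b[2]-b[1]],key=np.linalg.norm)
    return len(q),(cx,cy),sorted([w,h]),np.degrees(np.arctan2(e[1],e[0])),np.median(q[:,2]),m
if __name__=='__main__':
    st,c,P=look(sys.argv[1]); print(st['position'],st['tcp_rot'],st['joint_pos'][5],c['hand_eye'].round(2))
    if len(sys.argv)>2: print(bar(P)[:5])
E
python3 look.py w1 b
```

```text
time: 2.35
position: [582.0, -176.3, 238.9]
tcp_rot: [0.992, 0.123, 0.0, 0.0]
force: [-0.3, 0.2, -0.2]
width: 88.4
grip_force: 0.0
[ 582.00493723 -176.28073427  238.882774  ] [9.92450662e-01 1.22644510e-01 6.47344354e-05 6.54377087e-05] 0.8383734643976876 [[  -0.      0.96    0.26   68.12]
 [   1.      0.     -0.     -1.8 ]
 [  -0.      0.26   -0.96 -147.43]
 [   0.      0.      0.      1.  ]]
(1327, (579.822998046875, -173.74697875976562), [16.000638961791992, 57.060001373291016], np.float32(12.700976), np.float64(157.32166712885837))
```

View pics/w1.png

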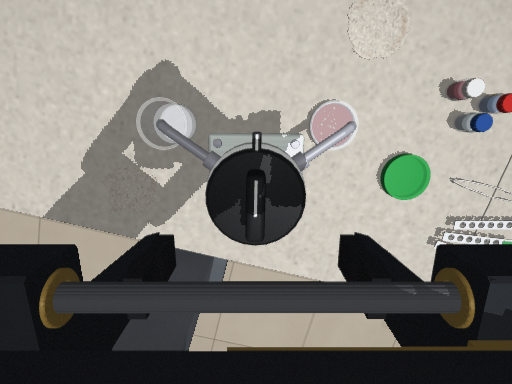

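The wrist view shows the beaker at (165,125) under the left spout, the dish at (333,125) under the right, and the knob bar at (256,195). I'll descend over the bar.

```bash
python3 -m jog '[{"xyz":[-1.5,-3,20],"angular":[0,0,0.024]},{"xyz":[-1.5,-3,45],"angular":[0,0,0.024]},{"xyz":[-1.5,-3,70],"angular":[0,0,0.024]},{"xyz":[-1.5,-3,90],"angular":[0,0,0.024]},{"xyz":[-1.5,-3,102],"angular":[0,0,0.024]},{"xyz":[-1.5,-3,108],"angular":[0,0,0.024]},{"xyz":[-1.5,-3,111],"angular":[0,0,0.024]},{"xyz":[-1.5,-3,111],"angular":[0,0,0.024]},{"xyz":[-1.5,-3,111],"angular":[0,0,0.024]}]' 0
python3 -m jog '[{"xyz":[0,0,0],"angular":[0,0,0]},{"xyz":[0,0,0],"angular":[0,0,0]},{"xyz":[0,0,0],"angular":[0,0,0]},{"xyz":[0,0,0],"angular":[0,0,0]},{"xyz":[0,0,0],"angular":[0,0,0]},{"xyz":[0,0,0],"angular":[0,0,0]},{"xyz":[0,0,0],"angular":[0,0,0]},{"xyz":[0,0,0],"angular":[0,0,0]}]' 1
```

```text
time: 3.52
position: [580.0, -174.1, 128.2]
tcp_rot: [0.994, 0.11, 0.0, 0.0]
force: [0.3, -0.0, 0.6]
width: 88.2
grip_force: 0.0
time: 4.53
position: [580.1, -175.1, 127.9]
tcp_rot: [0.994, 0.11, 0.0, 0.001]
force: [1.4, -6.3, -1.3]
width: 16.0
grip_force: 30.0
```

```bash
python3 -m jog '[{"xyz":[0,1,-1],"angular":[0,0,0]},{"xyz":[0,1,-2],"angular":[0,0,0]},{"xyz":[0,1,-3],"angular":[0,0,0]},{"xyz":[0,1,-4],"angular":[0,0,0]},{"xyz":[0,1,-5],"angular":[0,0,0]},{"xyz":[0,1,-5.5],"angular":[0,0,0]},{"xyz":[0,1,-6],"angular":[0,0,0]},{"xyz":[0,1,-6],"angular":[0,0,0]},{"xyz":[0,1,-6],"angular":[0,0,0]}]'; python3 look.py w2 b
```

```text
time: 5.65
position: [580.1, -175.2, 132.9]
tcp_rot: [0.994, 0.11, -0.0, 0.0]
force: [3.4, -4.1, -8.3]
width: 15.7
grip_force: 30.0
[ 580.11821408 -175.19377909  132.8543969 ] [ 9.93917148e-01  1.10130299e-01 -1.35059536e-04  5.37370557e-05] 0.8638855595445177 [[  -0.      0.96    0.26   68.08]
 [   1.      0.     -0.     -1.82]
 [  -0.      0.26   -0.96 -147.43]
 [   0.      0.      0.      1.  ]]
(5473, (580.0220947265625, -174.07806396484375), [47.75904846191406, 49.22489547729492], np.float32(56.4836), np.float64(162.11111851803895))
```

```bash
python3 -m jog '[{"xyz":[0,0.5,-1],"angular":[0,0,0]},{"xyz":[0,0.5,-1],"angular":[0,0,0]},{"xyz":[0,0.5,-1],"angular":[0,0,-0.08]},{"xyz":[0,0.5,-1],"angular":[0,0,-0.2]},{"xyz":[0,0.5,-1],"angular":[0,0,-0.3]},{"xyz":[0,0.5,-1],"angular":[0,0,-0.4]},{"xyz":[0,0.5,-1],"angular":[0,0,-0.5]},{"xyz":[0,0.5,-1],"angular":[0,0,-0.6]},{"xyz":[0,0.5,-1],"angular":[0,0,-0.6]}]'; python3 -c "
from bench import env;s=env.state();print(s['wrist_torque'],s['joint_pos'],s['force'])"
```

```text
time: 6.82
position: [579.7, -174.7, 133.9]
tcp_rot: [0.917, 0.399, -0.001, -0.001]
force: [2.0, 1.5, -10.0]
width: 15.8
grip_force: 30.0
[0.28222382 0.02585276 0.05054331] [-4.86205041e-01  5.82219505e-01  1.37538700e+00  5.85230723e-04
  1.18659223e+00  2.64177159e-01] [ 2.01308556  1.5092775  -9.99775455]
```

```bash
python3 -m jog '[{"xyz":[0,0,0],"angular":[0,0,-0.1]},{"xyz":[0,0,0],"angular":[0,0,-0.2]},{"xyz":[0,0,0],"angular":[0,0,-0.3]},{"xyz":[0,0,0],"angular":[0,0,-0.4]},{"xyz":[0,0,0],"angular":[0,0,-0.5]},{"xyz":[0,0,0],"angular":[0,0,-0.6]},{"xyz":[0,0,0],"angular":[0,0,-0.7]},{"xyz":[0,0,0],"angular":[0,0,-0.78]},{"xyz":[0,0,0],"angular":[0,0,-0.83]},{"xyz":[0,0,0],"angular":[0,0,-0.83]},{"xyz":[0,0,0],"angular":[0,0,-0.83]}]'
python3 - <<'E'
from look import *
s,c,P=look('w3'); print(s['wrist_torque'],s['force'],R.from_quat(s['tcp_rot']).as_matrix()[:,0])
m=(P[...,2]>140)&(P[...,2]<185)
for lo in (100,140): 
  mm=(P[...,2]>lo)&(P[...,2]<185)&(np.hypot(P[...,0]-580,P[...,1]+175)<60); print(mm.sum(),np.median(P[mm][:,2]))
E
```

```text
time: 8.2
position: [578.7, -174.4, 133.6]
tcp_rot: [0.679, 0.734, -0.001, -0.003]
force: [-3.8, 3.3, -8.7]
width: 15.5
grip_force: 30.0
[ 0.29693763  0.76679445 -0.01409511] [-3.75208131  3.30868267 -8.72695473] [-0.07794637  0.9969533   0.00291246]
16629 130.04818317948872
6380 163.22661064047742
```

View pics/w3.png

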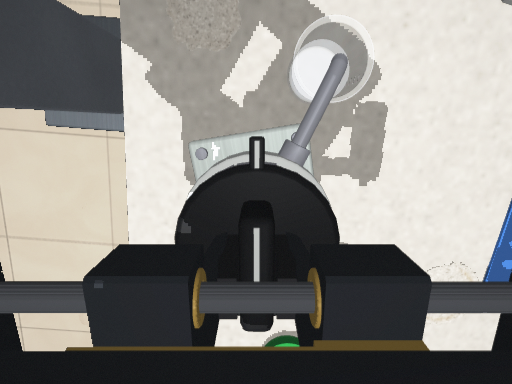

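The view shows the beak at (257,150) pointing past the left spout (340,60), whose beaker is at (333,60), so the knob is about 25° beyond it. I'll lower it gently onto the plate and then open to a loose fork.

```bash
python3 -m jog '[{"xyz":[0,0,0.4],"angular":[0,0,0]},{"xyz":[0,0,0.8],"angular":[0,0,0]},{"xyz":[0,0,1.0],"angular":[0,0,0]},{"xyz":[0,0,1.0],"angular":[0,0,0]}]'
python3 -m jog '[{"xyz":[0,0,0.3],"angular":[0,0,0]},{"xyz":[0,0,0.5],"angular":[0,0,0]},{"xyz":[0,0,0.5],"angular":[0,0,0]}]'
```

```text
time: 8.75
position: [578.7, -174.4, 132.6]
tcp_rot: [0.679, 0.734, -0.001, -0.003]
force: [-3.2, 3.0, -8.6]
width: 16.0
grip_force: 30.0
time: 9.12
position: [578.7, -174.4, 132.2]
tcp_rot: [0.679, 0.734, -0.001, -0.003]
force: [-2.7, 3.3, -8.4]
width: 15.6
grip_force: 30.0
```

```bash
python3 -m jog '[{"xyz":[0,0,0.3],"angular":[0,0,0]},{"xyz":[0,0,0.4],"angular":[0,0,0]},{"xyz":[0,0,0.4],"angular":[0,0,0]}]'
python3 -m jog '[{"xyz":[0,0,0.3],"angular":[0,0,0]},{"xyz":[0,0,0.4],"angular":[0,0,0]},{"xyz":[0,0,0.4],"angular":[0,0,0]}]'
```

```text
time: 9.5
position: [578.7, -174.5, 132.0]
tcp_rot: [0.679, 0.734, -0.001, -0.003]
force: [-4.4, 3.4, -6.5]
width: 15.8
grip_force: 30.0
time: 9.88
position: [578.7, -174.5, 131.9]
tcp_rot: [0.679, 0.734, -0.001, -0.002]
force: [-4.6, 4.0, -4.4]
width: 15.5
grip_force: 30.0
```

```bash
python3 -m jog '[{"xyz":[0.7,-0.7,0],"angular":[0,0,0]},{"xyz":[0.7,-0.7,0],"angular":[0,0,0]},{"xyz":[0.7,-0.7,0],"angular":[0,0,0]},{"xyz":[0.7,-0.7,0],"angular":[0,0,0]}]' 0.79
cat > disc.py <<'E'
from look import *
s,c,P=look()
D=P[150:265,185:330]; m=(D[...,2]>105)&(D[...,2]<140)&(c['img'][150:265,185:330].max(2)<70)
T=P[200:260,235:280]; t=T[...,2][(T[...,2]>145)&(T[...,2]<175)]
print('disc',np.median(D[m][:,2]).round(2),m.sum(),'bar',np.median(t).round(2),t.size,'tool',s['position'].round(2),np.degrees(np.arctan2(*R.from_quat(s['tcp_rot']).as_matrix()[1::-1,0])).round(1))
print('f',s['force'].round(1),'tq',s['wrist_torque'].round(2),s['width'],s['time'])
E
python3 disc.py
```

```text
time: 10.38
position: [579.6, -174.9, 132.6]
tcp_rot: [0.678, 0.735, 0.0, 0.0]
force: [-0.5, -0.5, 0.8]
width: 18.0
grip_force: 0.0
disc 127.7 8572 bar 160.95 1971 tool [ 579.55 -174.92  132.64] 94.6
f [-0.5 -0.5  0.8] tq [-0.    0.1   0.01] 17.98837336468392 10.375
```

```bash
for i in 1; do python3 -m jog '[{"xyz":[0,0,0],"angular":[0,0,0.05]},{"xyz":[0,0,0],"angular":[0,0,0.1]},{"xyz":[0,0,0],"angular":[0,0,0.1]}]' | grep -E "force" ; python3 disc.py; done; python3 -m jog '[{"xyz":[0,0,0],"angular":[0,0,0.03]},{"xyz":[0,0,0],"angular":[0,0,0.06]},{"xyz":[0,0,0],"angular":[0,0,0.06]}]' | grep force; python3 disc.py
```

```text
force: [-1.2, -0.6, 0.2]
grip_force: 0.9
disc 127.74 8651 bar 161.08 1892 tool [ 579.28 -175.    132.44] 88.9
f [-1.2 -0.6  0.2] tq [-0.23  0.27  0.01] 18.501498502819235 10.8
force: [-5.4, -4.5, 1.3]
grip_force: 4.1
disc 127.75 8710 bar 161.07 1841 tool [ 579.01 -175.3   132.42] 85.4
f [-5.4 -4.5  1.3] tq [-0.63  0.8   0.12] 18.317987128453 11.225
```

```bash
python3 -m jog '[{"xyz":[-0.6,-0.6,0],"angular":[0,0,0.04]},{"xyz":[-0.6,-0.6,0],"angular":[0,0,0.07]},{"xyz":[-0.6,-0.6,0],"angular":[0,0,0.07]}]' | grep force; python3 disc.py;  python3 -m jog '[{"xyz":[0,0,0],"angular":[0,0,0.03]},{"xyz":[0,0,0],"angular":[0,0,0.06]},{"xyz":[0,0,0],"angular":[0,0,0.06]}]' | grep force; python3 disc.py
```

```text
force: [-1.9, -2.2, 1.2]
grip_force: 7.5
disc 127.76 8725 bar 161.07 1862 tool [ 578.81 -175.42  132.47] 81.4
f [-1.9 -2.2  1.2] tq [-0.4   0.39  0.25] 19.083292769105316 11.65
force: [-0.9, -2.7, 0.7]
grip_force: 7.0
disc 127.78 8705 bar 161.16 1860 tool [ 578.82 -175.41  132.48] 77.9
f [-0.9 -2.7  0.7] tq [-0.38  0.35  0.23] 18.738086315034344 12.075
```

```bash
cat >> disc.py <<'E'
w=(P[...,2]>110)&(P[...,2]<180)&(np.hypot(P[...,0]-578.8,P[...,1]+175.4)<70)&(c['img'].min(2)>110); w[260:]=0; w[:,:190]=0; w[:,330:]=0
Wb=w&(P[...,2]>145)
q=P[Wb][:,:2].astype(np.float32)
if len(q)>5: l=cv2.fitLine(q,cv2.DIST_L2,0,.01,.01).ravel(); print('knob',len(q),(np.degrees(np.arctan2(l[1],l[0]))%180).round(1))
E
python3 -m jog '[{"xyz":[0,0,0],"angular":[0,0,0.03]},{"xyz":[0,0,0],"angular":[0,0,0.06]},{"xyz":[0,0,0],"angular":[0,0,0.06]}]' | grep force; python3 disc.py
```

```text
force: [-1.9, -2.7, 1.5]
grip_force: 7.3
disc 127.76 8727 bar 161.14 1859 tool [ 578.83 -175.37  132.45] 74.5
f [-1.9 -2.7  1.5] tq [-0.4   0.39  0.22] 18.53607714690225 12.5
knob 201 84.1
```

```bash
for i in 1; do python3 -m jog '[{"xyz":[0,0,0],"angular":[0,0,0.03]},{"xyz":[0,0,0],"angular":[0,0,0.06]},{"xyz":[0,0,0],"angular":[0,0,0.06]}]' | grep force; python3 disc.py; done; python3 -m jog '[{"xyz":[0,0,0],"angular":[0,0,0.03]},{"xyz":[0,0,0],"angular":[0,0,0.06]},{"xyz":[0,0,0],"angular":[0,0,0.06]}]' | grep force; python3 disc.py
```

```text
force: [-1.6, -3.3, 0.9]
grip_force: 7.1
disc 127.73 8701 bar 161.1 1864 tool [ 578.85 -175.36  132.44] 71.1
f [-1.6 -3.3  0.9] tq [-0.46  0.25  0.21] 18.532199783590674 12.925
knob 204 80.6
force: [0.6, -2.2, -1.7]
grip_force: 5.8
disc 127.54 8709 bar 160.89 1867 tool [ 578.84 -175.29  132.27] 67.6
f [ 0.6 -2.2 -1.7] tq [-0.46  0.07  0.19] 18.69594851287515 13.35
knob 205 77.2
```

```bash
python3 -m jog '[{"xyz":[0,0,0],"angular":[0,0,0.03]},{"xyz":[0,0,0],"angular":[0,0,0.06]},{"xyz":[0,0,0],"angular":[0,0,0.06]}]' | grep force; python3 disc.py
```

```text
force: [0.9, -0.4, -2.5]
grip_force: 1.1
disc 120.31 8788 bar 153.83 1881 tool [ 578.85 -175.1   132.32] 64.2
f [ 0.9 -0.4 -2.5] tq [-0.09 -0.1   0.  ] 18.25897198387644 13.775
knob 221 72.5
```

It has dropped about 7.3 mm at 72.5°, so this is the deep notch. I'll open the fingers and check.

```bash
python3 -m jog '[{"xyz":[0,0,0],"angular":[0,0,0]},{"xyz":[0,0,0],"angular":[0,0,0]},{"xyz":[0,0,0],"angular":[0,0,0]},{"xyz":[0,0,0],"angular":[0,0,0]}]' 0.4; python3 disc.py; python3 -m jog '[{"xyz":[0,0,-8],"angular":[0,0,0]},{"xyz":[0,0,-25],"angular":[0,0,0]},{"xyz":[0,0,-50],"angular":[0,0,0]},{"xyz":[0,0,-80],"angular":[0,0,0]},{"xyz":[0,0,-100],"angular":[0,0,0]},{"xyz":[0,0,-105],"angular":[0,0,0]},{"xyz":[0,0,-105],"angular":[0,0,0]}]'; python3 look.py w4 b
python3 - <<'E'
from look import *
st,c,P=look(); n,_,_,_,_,m=bar(P,cen=(579,-175))
d=(np.hypot(P[...,0]-579,P[...,1]+175)<44)&(P[...,2]<140)&(P[...,2]>100)&(c['img'].max(2)<70)
print('disc',np.median(P[d][:,2]),d.sum())
E
```

```text
time: 14.32
position: [578.8, -175.4, 132.5]
tcp_rot: [0.847, 0.532, -0.0, 0.0]
force: [0.7, -0.3, 0.5]
width: 52.8
grip_force: 0.0
disc 120.38 10194 bar 153.92 1787 tool [ 578.78 -175.36  132.47] 64.2
f [ 0.7 -0.3  0.5] tq [-0.07  0.09  0.04] 52.7871822602227 14.325
knob 227 72.5
time: 15.25
position: [578.7, -175.3, 237.5]
tcp_rot: [0.847, 0.532, 0.0, 0.0]
force: [0.6, -0.3, 0.5]
width: 53.3
grip_force: 0.0
[ 578.73675366 -175.33450338  237.5288702 ] [8.47045101e-01 5.31521014e-01 3.91308042e-05 8.40694209e-05] -0.0376838474474342 [[  -0.      0.96    0.26   69.24]
 [   1.      0.     -0.     -0.6 ]
 [  -0.      0.26   -0.96 -147.43]
 [   0.      0.      0.      1.  ]]
(1313, (579.2338256835938, -173.41348266601562), [16.02880096435547, 57.7196159362793], np.float32(72.36355), np.float64(154.00442197633126))
disc 120.40961624103053 4260
```

View pics/w4.png

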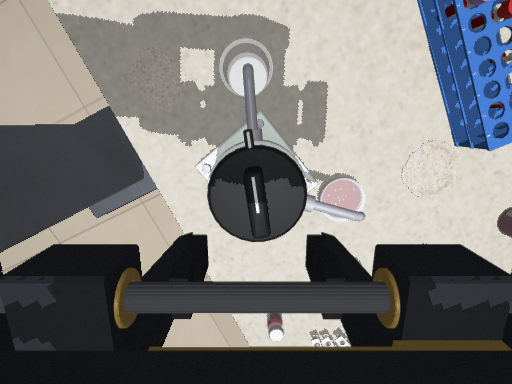

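The beak at (249,140) points straight at the left spout and beaker (247,65). The bar top has dropped 3.3 mm from its parked height, so the lift is about 0. The vessels stand where they were and the gripper is clear.

```bash
python3 -c "
from bench import env
print(env.hand_in())"
```

```text
the job is handed in; nothing more can be done
None
```

The knob is fully down in the notch of the outlet over the beaker, released with the gripper clear and the vessels standing as they were; I handed the job in after about 15 s of robot time, and no verdict came back.

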